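# Snap the sprung dust cap into the lens collar of a bench instrument

### The job

Put the dust cap on the lens collar of the red instrument: pinch its two sprung tabs together, feel it gently into the collar without forcing it until its flange lies flush on the rim, then let both tabs spring out under the rim and let go. Leave the screwdriver, the screw box and the tape roll where they are.

Things in the scene. Friction and masses are not known exactly. Their poses are not given: they have to be found in the camera images.
- case: Red instrument case, 160 (x) x 130 (y) x 60 mm high, fixed; origin under its centre, z up. On top stands an aluminium collar, 76 mm outside, round a lens. The collar's centre lies up to 4.5 mm off the case's centre along the case's x, and up to 4.5 mm along its y: differently each time and not measured. It shifts only if shoved sideways with over 14 N. Pressing the cap on it over 35 N does damage.
- port (a point): Point on the case's vertical centre line at the collar's rim-top height, 80 mm above the bench; axes as the case. The collar's nominal, not true, centre. The rim is an inward ledge 6 mm thick with a round, sharp-edged 58 mm bore; below the ledge the collar widens to 69 mm and is free to 16 mm below the rim top. Seated, flange on rim, the cap's origin is 12 mm below the rim top; any yaw fits.
- cap: Grey plastic dust cap, upright on the bench, 55 to 115 g with its tabs; origin at the centre of its underside, z up. From below: a round plug 55.6 mm across, 12 mm tall (54.4 mm across in its lowest 1.5 mm); then a flange 68 mm across, from 12 to 16 mm height; above it two upright grip fins, one per sprung tab, at the cap's +y and -y sides.
- fins (a point): Point on the cap's axis 29 mm above its underside, midway between the fins; axes as the cap. Each fin is 20 mm long (x), 3.5 mm thick and reaches from the flange to 42 mm above the underside. Along y their outer faces are 36 mm apart relaxed, 25 mm fully pinched. A 20 N pinch takes both tabs to their stops and so holds the cap centred between the fingers.
- tab_left (a joint): How far the tab on the cap's +y side is pressed in: 0 relaxed, 0.0055 m fully pinched (hard stop); spring 3 N at rest, 8.5 N fully pinched. Its square-edged lip, 16 mm wide, 1.5 to 5 mm above the cap's underside, sticks out to 31.8 mm from the axis relaxed (too wide for the bore), 26.3 mm pinched (within the plug). With the cap seated the lip's top lies 1 mm below the ledge.
- tab_right (a joint): The same for the tab at the cap's -y side.
- screwdriver: Loose screwdriver lying on the bench; a bystander.
- screw_box: Loose clear box of screws, 110 x 80 x 35 mm; a bystander.
- tape: Loose roll of paper tape lying flat, 90 mm across, 22 mm tall; a bystander.
Mind the look-alikes: they are no part of the job. Several things look just like the cap: the one meant starts farthest to the robot's right.

How it is judged:
On the way, in this order (a step that is already met when the one before it is completed fails the run):
1. the cap is lifted clear of the bench with both tabs pinched in by more than 3.5 mm (height (world z) of cap above 0.02 m and value of joint each of tab_left, tab_right above 0.0035 m), for 0.2 s.
2. the cap is down in the collar, its flange within 1.8 mm of the rim, with both tabs still pinched (z of cap in the frame of case below 0.0698 m and horizontal distance between cap and port below 0.01 m and value of joint each of tab_left, tab_right above 0.0025 m), for 0.05 s.
At the end, for the whole second after the job is handed in: The cap sits in the collar within 1.8 mm of flush on the rim and level within 0.05 rad, both tabs sprung out to within 1.5 mm of relaxed, so that their lips lie under the rim; it is at rest (z of cap in the frame of case between 0.066 and 0.0698 m and horizontal distance between cap and port below 0.01 m and angle between cap's own z axis and vertical below 0.05 rad and value of joint each of tab_left, tab_right below 0.0015 m and linear speed of cap below 0.02 m/s); the robot touches nothing.
It fails at once if the cap is forced against the instrument with more than 35 N (contact force between cap and case above 35 N).
It fails at once if the screwdriver, the screw box or the tape roll is moved by more than 30 mm (distance of any of screwdriver, screw_box, tape from where it was at the start of the episode above 0.03 m).
It also fails if it takes over 72 s, if anything falls off the work surface, if the arm or the gripper's body presses on something with over 40 N, if the wrist force passes 120 N, or if a joint passes its speed limit or range.

### The arm

A 6-joint arm with a two-finger parallel gripper is mounted at the origin on the work surface. World frame = base frame: x ahead of the robot, y to its left, z up, the work surface at z = 0. Lengths are in m, angles in rad, forces in N, time in s.
With the tool pointing down it reaches from about 0.275 to 1 m from the base axis. Payload 8.4 kg.
Tool frame: the origin (TCP) lies on the centre line of the jaws, within the pads' length; the fingertips stand 17 mm ahead of it and the grasp point (between the pads) lies 2 mm behind it (bot.tcp_to_tips is the z of the fingertips in the tool frame, in m); z points along the fingers, y is the line along which they close (so a half turn about z gives the same grasp; the last joint's range is limited). The gripper opens to 85 mm and grips with 20 to 120 N. Pads are 22 mm wide; open, the fingers measure 114 mm over their backs; the gripper's body (76 mm by 85 mm) begins 54 mm behind the grasp point. The pads swing forward as they close: fully open they stand 13 mm farther back than shut.
Start: joints at [-1.29, 0.353, 1.633, -0, 1.155, -0.002], TCP at [0.174, -0.6, 0.248] pointing down, gripper open.
Joint ranges: [-2.63, 2.63], [-0.92, 2.1], [0.06, 2.66], [-1.3, 4.44], [0, 2.69], [-3.02, 3.02]. Speed limits (rad/s): [2.22, 2.22, 2.79, 3.14, 3.14, 3.14].

### API

Orientations are given as a unit quaternion [x, y, z, w].
In Python, from workcell import bot, hand, kinematics, get_obs, vision, hand_in gives the robot as it stands. The module is installed in compiled form; this text tells all that it offers. Calls block until the motion is done:
- bot.reach(position, orientation): joint-space move of the TCP to a pose.
- bot.servo_line(position, ori=None, velocity=0.15): straight line of the TCP; ori=None keeps the orientation; velocity is the mean speed in m/s.
- bot.goto_joints(angles): joint-space move.
- hand.move_gripper(opening, strength=None): finger opening in m; strength is the grip in N (None keeps the last); returns when the fingers have stopped.
- bot.dwell(seconds).
- kinematics.solve_ik(position, orientation): joint angles nearest the present ones, or None.
- get_obs(): the state.
- vision.read_camera(name): name is "side" or "top"; returns a dict with "frame" (420x560x3 uint8, red, green, blue), "intrinsics" (3x3 intrinsics, pixels), "view" (4x4, takes a point from world to camera coordinates). Camera axes: x right, y down, z forward; pixel columns grow to the right and rows downward; lengths in m; the calibration is good to about 2 mm. A picture is of the moment at which its call begins. There is no depth.
A pose or a line that the arm cannot do raises bot.IKError and nothing moves.
- hand_in(): hands the job in; it is judged then, once.
The state is a dict: "time_s": time; "joint_pos": joint angles; "joint_vel": joint speeds; "joint_efforts": joint torques, N m; "position": TCP position; "orientation": TCP orientation; "wrist_force": force on the tool from outside, world axes, zero at the start; "ft_torque": the same for the moment, N m; "gripper_width": finger opening in m; "grip_force": force on a finger pad.
Only numpy, scipy, OpenCV 4.12 (cv2) and the standard library are available. Lean on these libraries where they do the work, as an engineer would, in place of code of your own. Each camera call takes 0.05 s, during which the arm holds its last target. There are 200 camera calls.

## Working session

There is one attempt and no reset: what is moved stays moved. The work goes in short steps, each a Python script; the robot and the scene stay as the last script left them, time stands still between calls to the robot, and variables do not carry over. Pictures are saved under pics/ and viewed, at most 10 in all, crops included, and the job is handed in when it is done.

```bash
mkdir -p pics; cat > h.py <<'E'
import numpy as np, cv2
from workcell import bot, hand, kinematics, get_obs, vision, hand_in
def shot(cam,fn,crop=None,s=1):
    d=vision.read_camera(cam); im=d["frame"][:,:,::-1]
    if crop: x0,y0,x1,y1=crop; im=im[y0:y1,x0:x1]
    if s!=1: im=cv2.resize(im,None,fx=s,fy=s,interpolation=cv2.INTER_CUBIC)
    cv2.imwrite("pics/"+fn,im); return d
def ray(d,u,v,z):
    K=np.array(d["intrinsics"]);V=np.array(d["view"]);R=V[:3,:3];t=V[:3,3]
    c=-R.T@t; r=R.T@np.linalg.solve(K,[u,v,1]); return c+r*(z-c[2])/r[2]
def proj(d,p):
    K=np.array(d["intrinsics"]);V=np.array(d["view"]);q=K@(V[:3,:3]@np.array(p)+V[:3,3]); return q[:2]/q[2]
E
python3 - <<'E'
from h import *
for c in("top","side"):
    d=shot(c,c+"0.png",s=1.4); V=np.array(d["view"]); print(c,np.round(-V[:3,:3].T@V[:3,3],3),np.round(V[:3,:3],2).tolist(),np.array(d["intrinsics"]).tolist())
o=get_obs(); print(o["time_s"],o["position"],o["orientation"],o["gripper_width"],o["wrist_force"],bot.tcp_to_tips)
E
```

```text
top [ 0.495 -0.013  1.194] [[-0.02, -1.0, -0.0], [-0.99, 0.02, -0.11], [0.11, 0.0, -0.99]] [[449.95010758150545, 0.0, 280.420981514799], [0.0, 449.95010758150545, 207.0298787596379], [0.0, 0.0, 1.0]]
side [ 0.554 -0.908  1.189] [[1.0, -0.09, -0.0], [-0.07, -0.76, -0.65], [0.06, 0.65, -0.76]] [[497.42094994921473, 0.0, 279.2067525785566], [0.0, 497.42094994921473, 210.12091586845983], [0.0, 0.0, 1.0]]
0.1 [ 0.17427928 -0.59977194  0.247595  ] [ 9.90019091e-01  1.40931773e-01 -8.53365280e-05 -6.53438183e-04] 0.08568546068312517 [-0.21819828 -0.34955322  0.06821806] 0.017
```

View pics/top0.png

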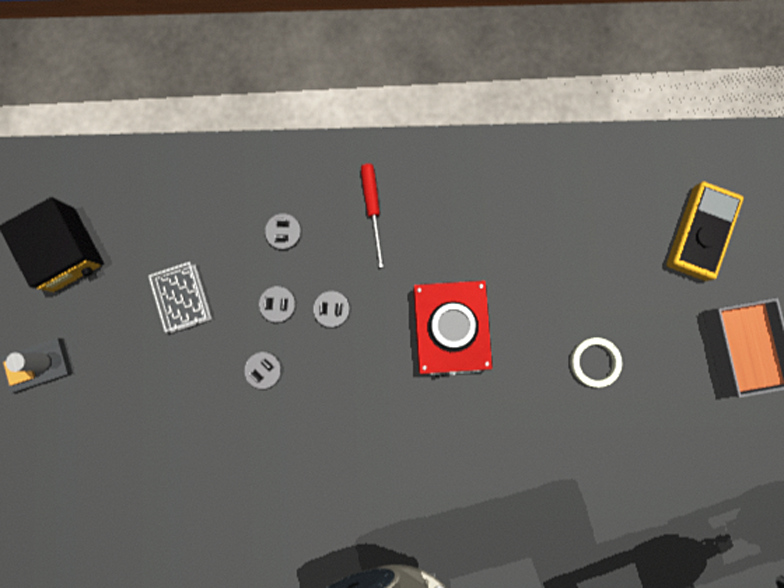

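View pics/side0.png

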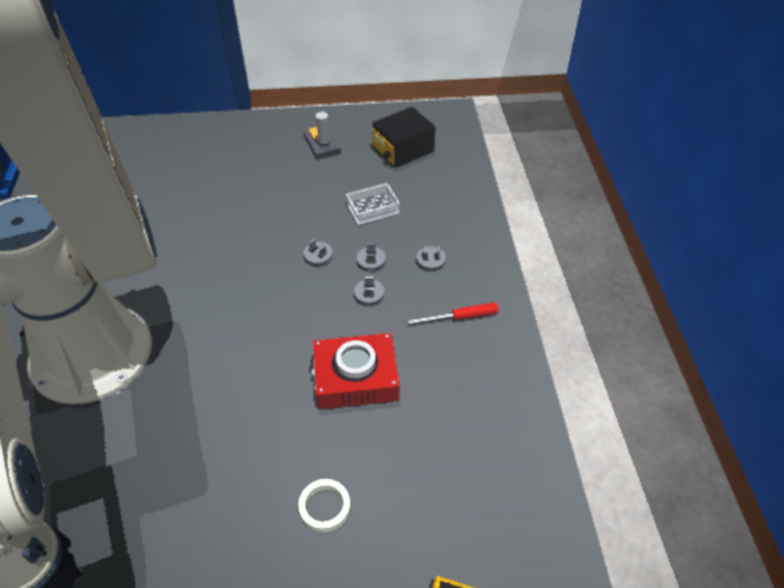

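The four cap look-alikes in the 1.4x top image are at (282,231), (277,304), (331,309) and (262,370). Image right is world −y, the robot's right, so the one meant is (331,309), which is (369,290) in the side view and nearest that camera there. I'll confirm it, and the collar, in an enlarged crop.

```bash
python3 - <<'E'
from h import *
d=shot("top","crop1.png",(215,190,365,280),5.3)
for n,u,v,z in [("a",282,231,.016),("b",277,304,.016),("c",331,309,.016),("d",262,370,.016),("collar",453,326,.08)]: print(n,ray(d,u/1.4,v/1.4,z).round(4))
E
```

```text
a [0.7414 0.1972 0.016 ]
b [0.6024 0.2073 0.016 ]
c [0.5905 0.106  0.016 ]
d [0.4801 0.2357 0.016 ]
collar [ 0.5499 -0.1155  0.08  ]
```

View pics/crop1.png

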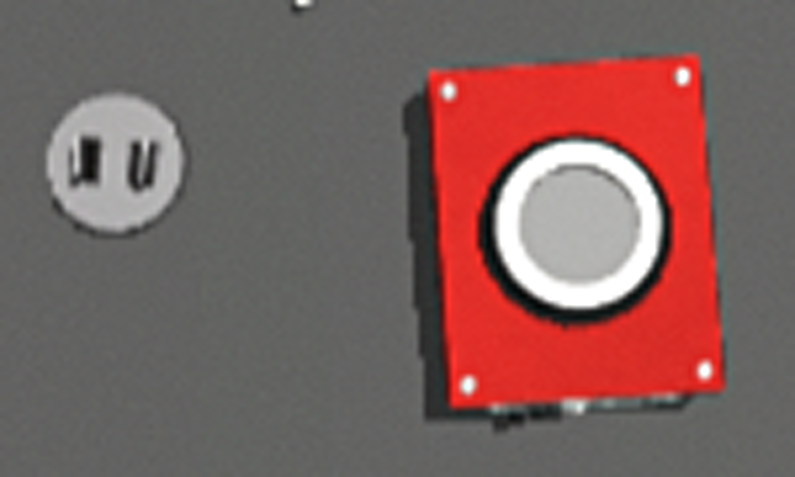

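The crop confirms the cap: flange centre at crop (115,163), fins at (85,162) and (143,166), so they line up nearly along world y, about −6° yaw. The collar ring is centred at crop (580,224) on the red case. Next I fit the circles to sub-pixel in both cameras.

```bash
cat > fit.py <<'E'
from h import *
def fit(d,c,z,thr,R,inner=False,hi=256):
    # warp to a metric top view at height z (0.25 mm/px), threshold, fit circle
    N=480;s=.00025; g=[[c[0]+60e-3,c[1]+60e-3],[c[0]+60e-3,c[1]-60e-3],[c[0]-60e-3,c[1]-60e-3],[c[0]-60e-3,c[1]+60e-3]]
    src=np.float32([proj(d,[a,b,z]) for a,b in g]); dst=np.float32([[0,0],[N,0],[N,N],[0,N]])
    w=cv2.warpPerspective(cv2.cvtColor(d["frame"],cv2.COLOR_RGB2GRAY),cv2.getPerspectiveTransform(src,dst),(N,N),flags=cv2.INTER_CUBIC)
    m=((w>thr)&(w<hi)).astype(np.uint8)
    cs,h=cv2.findContours(m,cv2.RETR_CCOMP,cv2.CHAIN_APPROX_NONE)
    best=[k for k in cs if len(k)>150 and abs(np.linalg.norm(k.reshape(-1,2).mean(0)-N/2))<60]
    for k in best:
        (x,y),(a,b),t=cv2.fitEllipse(cv2.convexHull(k) if len(cv2.convexHull(k))>=5 else k)
        print("  x %.4f y %.4f diam %.1f %.1f mm"%(c[0]+.06-y*s,c[1]+.06-x*s,a*s*1e3,b*s*1e3))
    return w
if __name__=="__main__":
    ims=[]
    for cam in("top","side"):
        d=vision.read_camera(cam)
        for n,c,z,ths in[("cap",(.5905,.106),.016,(110,125)),("collar",(.55,-.1155),.08,(200,220))]:
            for t in ths:
                print(cam,n,t); w=fit(d,c,z,t,0)
            ims.append(w)
    cv2.imwrite("pics/warp.png",cv2.resize(np.vstack([np.hstack(ims[:2]),np.hstack(ims[2:])]),(600,600)))
E
python3 fit.py
```

```text
top cap 110
  x 0.5925 y 0.1068 diam 69.1 69.7 mm
  x 0.5908 y 0.0929 diam 16.9 28.5 mm
  x 0.5912 y 0.1207 diam 16.7 29.8 mm
top cap 125
  x 0.5923 y 0.1068 diam 67.9 68.1 mm
  x 0.5908 y 0.0928 diam 17.6 29.5 mm
top collar 200
  x 0.5523 y -0.1159 diam 76.0 76.7 mm
  x 0.5531 y -0.1164 diam 56.9 57.0 mm
top collar 220
  x 0.5523 y -0.1159 diam 75.4 76.1 mm
  x 0.5529 y -0.1163 diam 58.1 58.3 mm
side cap 110
  x 0.5904 y 0.1054 diam 139.9 142.6 mm
  x 0.5903 y 0.0967 diam 25.2 26.8 mm
side cap 125
  x 0.5925 y 0.1078 diam 68.9 70.6 mm
  x 0.5903 y 0.0965 diam 27.1 29.0 mm
side collar 200
  x 0.5526 y -0.1162 diam 75.1 76.6 mm
  x 0.5527 y -0.1152 diam 55.6 57.8 mm
side collar 220
  x 0.5526 y -0.1162 diam 73.8 74.5 mm
  x 0.5527 y -0.1155 diam 58.9 59.5 mm
```

View pics/warp.png

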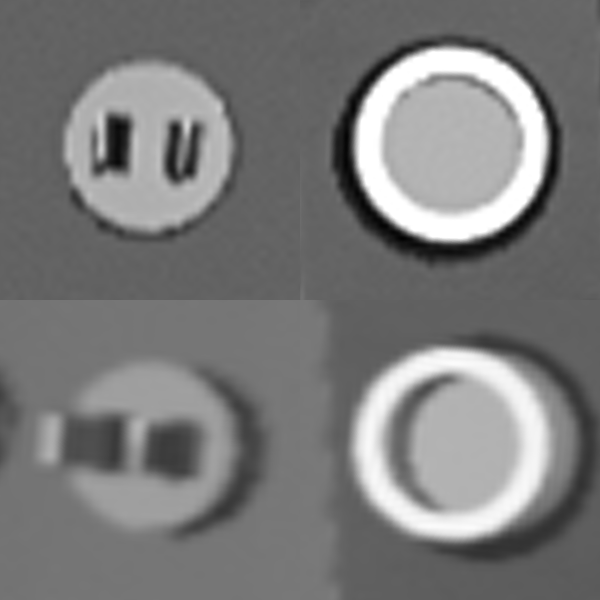

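Both cameras agree, and the diameters match the given 68, 76 and 58 mm. The cap is at (0.5924, 0.107) with about −5° yaw, and the collar is at (0.5525, −0.1161). Now the grasp.

```bash
python3 - <<'E'
from h import *
yaw=np.radians(-5); q=[np.cos(yaw/2),np.sin(yaw/2),0,0]
bot.reach([.5924,.107,.16],q); hand.move_gripper(.06,25)
bot.servo_line([.5924,.107,.037],velocity=.1)
f0=get_obs(); hand.move_gripper(.02,25); bot.dwell(.2); o=get_obs()
print(f0["wrist_force"],o["time_s"],o["position"],o["gripper_width"],o["grip_force"],o["wrist_force"])
bot.servo_line([.5924,.107,.10],velocity=.08); bot.dwell(.3); o=get_obs()
print(o["time_s"],o["position"],o["gripper_width"],o["grip_force"],o["wrist_force"])
d=shot("side","grasp.png",(200,110,340,215),5)
E
```

```text
[-0.76151928  0.15829798 -0.57092599] 5.5333 [0.59294744 0.10702107 0.03813972] 0.0235874234722199 24.80374574661255 [-2.99526221 -1.66774784  9.74340467]
6.775 [0.59220096 0.10695714 0.09958677] 0.02319676041815369 24.64192360639572 [-0.50962171 -0.25937338 -0.99778086]
```

View pics/grasp.png

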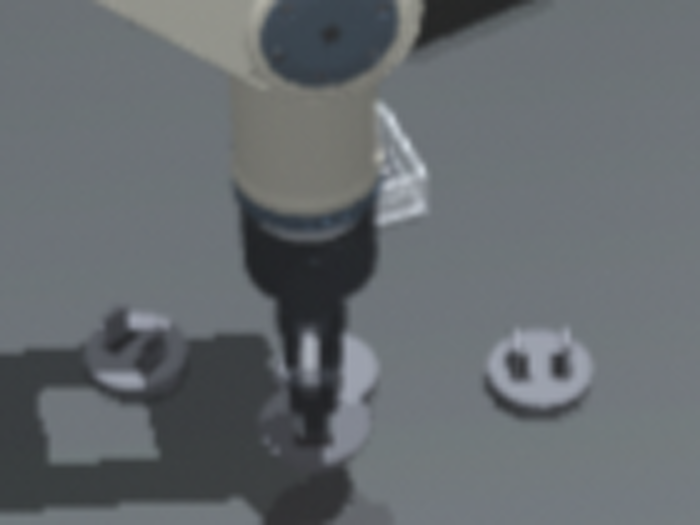

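The cap is held and lifted: grip 24.6 N at 23 mm width, with the flange at crop (315,428) hanging level under the fingers and its old spot empty. Next I carry it over the collar and feel it in, stopping on light contact.

```bash
cat > ins.py <<'E'
from h import *
def feel(c,z0,zend,f0,lim=5,step=.0006,vel=.02):
    z=z0
    while z>zend:
        z=max(z-step,zend); bot.servo_line([c[0],c[1],z],velocity=vel); o=get_obs(); f=o["wrist_force"]-f0
        if f[2]>lim or np.hypot(f[0],f[1])>7: return z,f,o
    return z,f,o
E
python3 - <<'E'
from ins import *
c=np.array([.5525,-.1161])
p=get_obs()["position"]; bot.servo_line([p[0],p[1],.165],velocity=.15)
bot.servo_line([*c,.165],velocity=.15); bot.servo_line([*c,.125],velocity=.08); bot.dwell(.4)
f0=get_obs()["wrist_force"]; np.save("f0.npy",f0)
shot("side","hover.png",(190,205,330,310),5)
z,f,o=feel(c,.123,.112,f0)
print(f0,z,f,o["ft_torque"],o["position"],o["time_s"],o["gripper_width"])
E
```

```text
[ 0.61389496 -0.01697292 -0.16169856] 0.112 [-0.27451119 -0.06370294 -0.38941542] [-0.01188371  0.00663524 -0.02223514] [ 0.55251286 -0.11608873  0.11200463] 14.95 0.0229854537745055
```

View pics/hover.png

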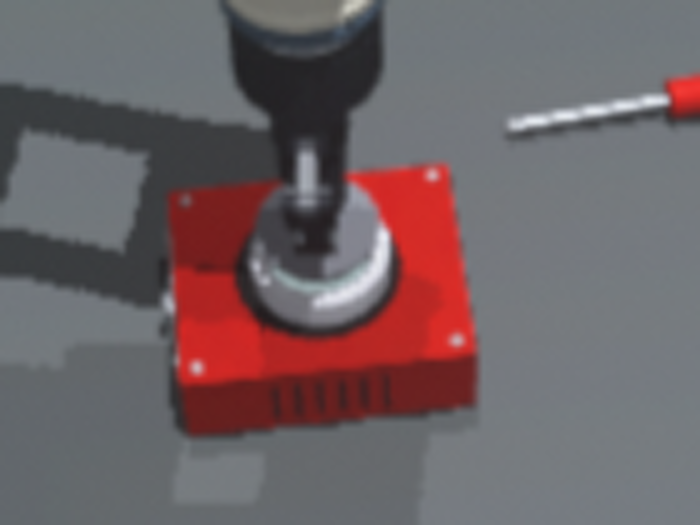

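The picture shows the cap centred over the collar (crop (318,260)), already just above the bore. There has been no contact down to TCP z 0.112, where the plug should be about 5 mm in, so I go on down to the flange.

```bash
python3 - <<'E'
from ins import *
c=np.array([.5525,-.1161]); f0=np.load("f0.npy")
z,f,o=feel(c,.112,.1025,f0,lim=7)
print(z,f,o["position"],o["time_s"],o["gripper_width"],o["grip_force"])
shot("side","seat.png",(190,205,330,310),5)
E
```

```text
0.10539999999999997 [-3.76538414  0.51678259  8.79380956] [ 0.55262031 -0.11614054  0.1060856 ] 17.7 0.02312169767150925 26.371131241321564
```

View pics/seat.png

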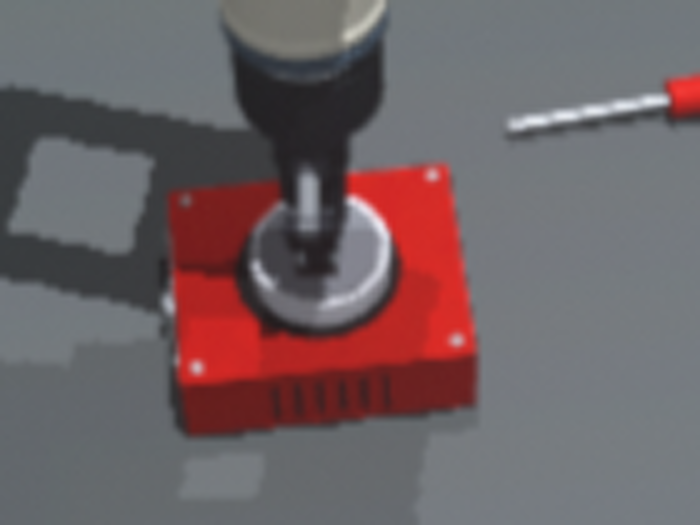

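The flange sits inside the ring with a white rim visible all round it. TCP height is 0.1061 against 0.038 at the grasp, so the cap's origin is about 0.068, which is flush. One light press to confirm, then I release.

```bash
python3 - <<'E'
from ins import *
c=np.array([.5525,-.1161]); f0=np.load("f0.npy")
z,f,o=feel(c,.1054,.1044,f0,lim=13,step=.0003)
print(z,f,o["position"],o["time_s"]); bot.dwell(.2)
hand.move_gripper(.06); o=get_obs(); print(o["gripper_width"],o["wrist_force"]-f0)
bot.servo_line([*c,.20],velocity=.08)
bot.servo_line([.45,.10,.25],velocity=.2); bot.dwell(.3)
d=shot("side","end.png",(190,205,330,310),5); 
from fit import fit
t=vision.read_camera("top"); 
for th in(125,): print("top"); fit(t,(.5525,-.1161),.084,th,0,hi=200)
print(get_obs()["time_s"])
E
```

```text
0.1048 [-4.68568426  2.0524644  14.2054925 ] [ 0.55268865 -0.11613509  0.1060258 ] 18.25
0.05985513309176956 [-0.12020723 -0.14570672  0.49391171]
top
  x 0.5513 y -0.1157 diam 65.7 67.7 mm
  x 0.5498 y -0.1296 diam 15.9 27.5 mm
  x 0.5519 y -0.1021 diam 21.1 28.9 mm
  x 0.5521 y -0.1155 diam 77.5 78.3 mm
  x 0.5521 y -0.1155 diam 76.0 76.6 mm
22.0083
```

View pics/end.png

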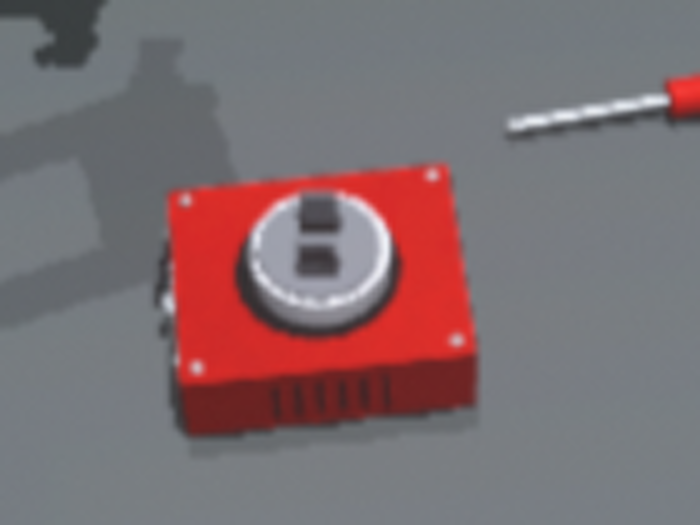

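The cap sits flush and concentric in the collar (crop (318,250)). The fin shadows are 27.5 mm apart, against 27.8 mm relaxed at the start, so both tabs have sprung out.

```bash
python3 -c "
from h import *
print(hand_in())"
```

```text
the job is handed in; nothing more can be done
None
```

The dust cap is seated flush in the lens collar with both tabs sprung out under the rim and the gripper clear, and I handed the job in at about 22 s; no verdict was returned.

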